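Refit the gas hob's control knob from the drawer and hold it pressed for the spark

TASK

The gas hob's missing control knob was put away in the low white drawer box after cleaning: pull the drawer out to its stop and leave it open, take out the black knob, turn it so that the flat in its bore matches the flat of the bare D-shaft on the hob, and push it fully home on the shaft. Then press the knob right down against the valve spring, as when sparking the burner, and keep it pressed: finish while the gripper is still holding it down. Leave the hob's other knob off, the pastry cutter in the drawer, and the biscuit on the bare table where it lies.

Things in the scene. Friction and masses are not known exactly. Their poses are not given: they have to be found in the camera images.
- drawer_handle (a point): middle of the drawer's steel bar handle: bar 120 mm long along its own y, 11 mm thick, 35 mm off the white front, 45 mm above the table. Its x axis points into the drawer box: the drawer pulls out along -x. Box 300 mm wide, 250 deep, top 75 mm above the table, nothing on it; drawer front's top at 64 mm, side walls 57, floor 17
- drawer (a joint): how far the drawer is out, m: 0 shut, 0.150 at its stop; it starts nearly shut, slides with about 1.5 N and stays where it is left
- knob_mid (a point): centre of the loose black knob: upright cylinder 40 mm wide, 34 mm high, ~110 g, bore down on the drawer floor, ~70 mm behind the front, 65 mm left or right of its middle. z up, x along the white line on top. Bore D-shaped, 13.2 mm wide, 14 mm deep (ends 3 mm below this point), flat 2.6 mm from the axis on the +x side: it slides on freely when its x points as shaft_tip's x, to 8 degrees
- shaft_tip (a point): middle of the top of the bare brass D-shaft, standing 22 mm up from the 55 mm high steel hob: 12 mm wide, chamfered tip, flat 2 mm from the axis on this point's +x side (to the burners, whose 95 mm high pan supports begin 85 mm from it). z up. It does not turn. With the knob fully home, knob_mid is 3 mm above this point and the knob's underside 8 mm above the hob (2 mm when pressed right down)
- spindle (a joint): how far the D-shaft is pressed down, m: 0 released, 0.006 right down; its spring pushes back with 4 N at the start and 9 N right down
- other_knob_mid (a point): middle of the hob's other, like knob, 100 mm to the left of the bare shaft as seen from the front of the hob; x along its pointer, which points as the loose knob's should
- other_knob (a joint): turn of the other knob, rad: 0 is off, grows counter-clockwise from above to 1.57; to be left off
- cutter: round steel pastry cutter 52 mm in diameter, 36 mm high, standing beside the knob in the drawer, left or right of it 130 mm off; origin under its centre. It stays in the drawer
- biscuit: round biscuit 52 mm wide, 15 mm high, lying on the table before the gap between hob and drawer box; origin under its centre; to be left alone
- knob_pointer (a point): outer end of the white pointer line, on the rim of the loose knob's top, 20 mm from its axis along knob_mid's x and 17 mm above knob_mid; fitted, it lies on the shaft's flat side, towards the burners

How it is judged:
On the way:
1. the drawer is pulled out to its stop (within 7 mm) (value of joint drawer above 0.143 m), for 0.2 s.
At the end, for the whole second after the job is handed in: Drawer out over 120 mm; knob home on the D-shaft (centre under 5 mm above its tip, under 3 mm off axis, pointer within 0.25 rad on the flat's side, upright within 0.12 rad); shaft pressed over 4.5 of 6 mm by the knob, fingers on the knob with over 2 N; other knob off (value of joint drawer above 0.12 m and z of knob_mid in the frame of shaft_tip below 0.005 m and horizontal distance between knob_mid and shaft_tip below 0.003 m and angle between the x axis of knob_mid and the x axis of shaft_tip, either way round below 0.25 rad and x of knob_pointer in the frame of shaft_tip above 0.015 m and angle between the z axis of knob_mid and the z axis of shaft_tip, either way round below 0.12 rad and value of joint spindle above 0.0045 m and contact force between the fingers and knob above 2 N and contact force between knob and spindle above 3 N and value of joint other_knob below 0.2 rad); the arm keeps its last pose, push and grip.
It fails at once if the other knob is turned by more than 0.2 rad (value of joint other_knob above 0.2 rad).
It fails at once if the pastry cutter is lifted out of the drawer (height (world z) of cutter above 0.05 m).
It fails at once if the biscuit on the table is moved by more than 30 mm (distance of biscuit from where it was at the start of the episode above 0.03 m).
It also fails if it takes over 58 s, if anything falls off the work surface, if the arm or the gripper's body presses on something with over 40 N, if the wrist force passes 120 N, or if a joint passes its speed limit or range.

ROBOT

A 7-joint arm with a two-finger parallel gripper is mounted at the origin on the work surface. World frame = base frame: x ahead of the robot, y to its left, z up, the work surface at z = 0. Lengths are in m, angles in rad, forces in N, time in s.
With the tool pointing down it reaches from about 0.4 to 0.85 m from the base axis. Payload 10.4 kg.
Tool frame: the origin (TCP) lies at the very end of the fingers, on their centre line; the grasp point (between the pads) lies 19 mm behind it; z points along the fingers, y is the direction in which the jaws open and shut (so a half turn about z gives the same grasp; the last joint's range is limited). The gripper opens to 87 mm and grips with 3 to 60 N. Pads are 19 mm wide; open, the fingers measure 117 mm over their backs; the gripper's body (75 mm by 190 mm) begins 51 mm behind the grasp point.
Start: joints at [-1.225, 0.332, -0.065, 1.46, 0.022, 1.35, -0.088], TCP at [0.225, 0.583, 0.223] pointing down, gripper open.
Joint ranges: [-2.6, 2.6], [-0.5, 2.12], [-1.47, 1.34], [0.16, 2.42], [-1.27, 4.41], [0.06, 2.06], [-2.6, 2.6]. Speed limits (rad/s): [2.22, 2.22, 2.79, 2.79, 3.14, 3.14, 3.14].

INTERFACE

Orientations are given as a unit quaternion [w, x, y, z].
In Python, from workcell import readout, viewer, workorder gives the robot as it stands.
- The arm moves only by the shell command python3 -m pendant 'ROWS' [FORCE]. ROWS is JSON, a list of rows, each a list of 5 numbers: the shift along the world's x, y, z as a fraction of full scale, then the turn about the world's z as a fraction of full scale, then the opening, from 0 (shut) to 1 (fully open). In form: [[x, y, z, roll, hand], ...]. A call has 1 to 8 rows; each row shifts and turns the commanded pose from where the row before left it; what a row does not reach is not made up. Full scale, the value 1, is 50 cm for a shift and 0.1 rad for a turn. A row lasts 1/8 s, in which the tool goes at most 62.5 mm and 10.7 degrees, less where a joint would pass 70% of its speed; a pose out of reach is approached as far as the arm can. A call with a number of a shift or a turn outside -1 to 1 is refused whole. A call with a gripper value outside its range is refused whole. The fingers move at their own pace and stop on an object; FORCE is the grip in N (left out, the last holds). Time passes only in rows, so rows that do not move let the fingers close. It gives the time, the measured TCP pose, the force and the opening at its end, in the units of the state.
- readout.state(): the state, without advancing time (a new reading comes with each control period).
- viewer.grab_frame(name): name is "side" or "top" or "wrist"; returns the picture (420x560x3 uint8, red, green, blue); there is no depth.
- viewer.camera_info(name): a dict with "K" (3x3 intrinsics, pixels), "pose" (4x4, takes a point from camera to world coordinates). Camera axes: x right, y down, z forward; pixel columns grow to the right and rows downward; lengths in m; the calibration is good to about 2 mm. A picture is of the moment at which its call begins: read the wrist's pose just before it. camera_info takes no time and is no camera call; for the wrist camera it gives the pose at the moment of the call.
- workorder.job_done(): hands the job in, once; it reports no verdict.
The state is a dict: "clock": time; "q": joint angles; "qvel": joint speeds; "joint_torque": joint torques, N m; "tcp_pos": TCP position; "tcp_rot": TCP orientation; "contact_force": force on the tool from outside, world axes, zero at the start; "ft_torque": the same for the moment, N m; "finger_gap": finger opening in m.
Only numpy, scipy, OpenCV 4.12 (cv2) and the standard library are available. Lean on these libraries where they do the work, as an engineer would, in place of code of your own. Each camera call takes 0.05 s, during which the arm holds its last target.

## Working session

There is one attempt and no reset: what is moved stays moved. The work goes in short steps, Python scripts to look and compute and a shell command to move; the robot and the scene stay as the last step left them, time stands still between calls to the robot, and variables do not carry over. Pictures are saved under pics/ and viewed, and the job is handed in when it is done.

```bash
mkdir -p pics; ls; python3 - <<'E'
from workcell import readout, viewer
import cv2
print(readout.state())
for n in ("top","side","wrist"):
    c=viewer.camera_info(n); print(n,c["K"],c["pose"])
    cv2.imwrite(f"pics/{n}0.png",viewer.grab_frame(n)[:,:,::-1])
E
```

```text
pics
{'clock': 0.0, 'q': array([-1.22460624,  0.33284899, -0.06470045,  1.46092758,  0.02161877,
        1.34992269, -0.08852301]), 'qvel': array([ 1.17528939e-03, -2.72053791e-04,  8.03350312e-04, -7.49756925e-05,
       -2.99824656e-04, -1.49414497e-05,  8.74705045e-04]), 'joint_torque': array([-5.78284853e-04, -6.23253393e+01,  2.41983990e-02, -3.89904499e+01,
       -6.13915734e-02,  3.96101153e-02,  9.85100223e-05]), 'tcp_pos': array([0.22517601, 0.58261053, 0.22177481]), 'tcp_rot': array([-8.74187022e-05,  1.83350721e-01,  9.83047311e-01, -6.99788960e-04]), 'contact_force': array([0.25890786, 0.01685233, 0.12179758]), 'ft_torque': array([ 0.01553162, -0.01337567, -0.00385351]), 'finger_gap': 0.08686320622485773}
top [[480.14502082   0.         276.00971509]
 [  0.         480.14502082 213.69102359]
 [  0.           0.           1.        ]] [[ 0.02908131 -0.98799445  0.15172755  0.37028188]
 [-0.99941989 -0.03143136 -0.01311282 -0.02178613]
 [ 0.01772439 -0.15125819 -0.98833537  1.32222514]
 [ 0.          0.          0.          1.        ]]
side [[391.8793398    0.         284.4771176 ]
 [  0.         391.8793398  206.29347723]
 [  0.           0.           1.        ]] [[ 0.78534813 -0.30478063  0.53882936 -0.02531824]
 [-0.61869887 -0.4159244   0.66649727 -0.73874738]
 [ 0.02097682 -0.8568055  -0.51521288  0.60885333]
 [ 0.          0.          0.          1.        ]]
wrist [[322.68329932   0.         280.73158964]
 [  0.         322.68329932 211.04543773]
 [  0.           0.           1.        ]] [[ 3.59751296e-01  8.92159853e-01  2.73184558e-01  1.48612079e-01]
 [ 9.33048194e-01 -3.43901202e-01 -1.05607914e-01  6.11453978e-01]
 [-2.70643528e-04  2.92886942e-01 -9.56147042e-01  3.83130451e-01]
 [ 0.00000000e+00  0.00000000e+00  0.00000000e+00  1.00000000e+00]]
```

View pics/top0.png

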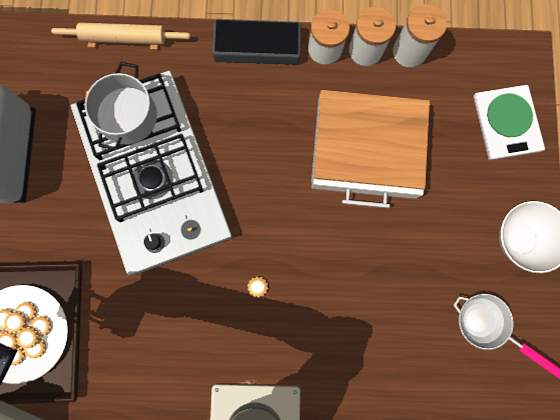

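View pics/side0.png

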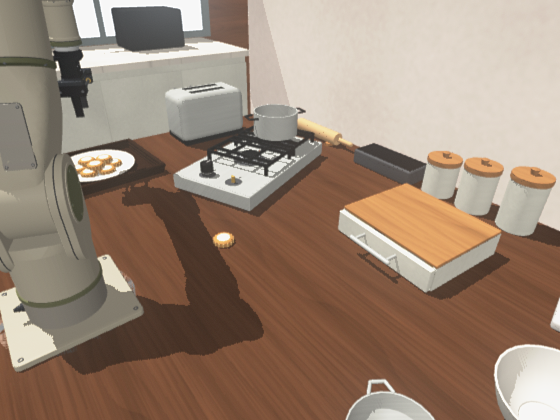

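View pics/wrist0.png

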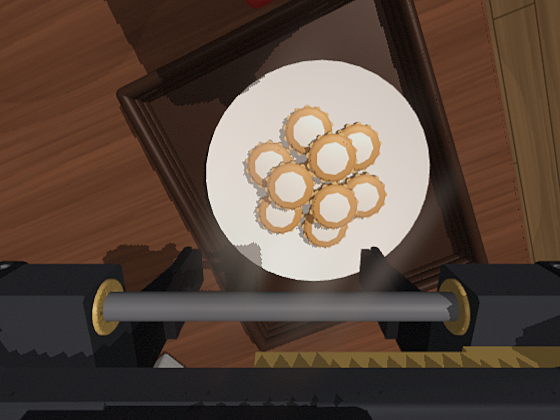

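The top view shows the bare shaft at about (190,229), the other knob at (153,241), the handle bar from (345,203) to (389,206) and the biscuit at (257,287). Next I zoom in to measure them.

```bash
cat > h.py <<'E'
import numpy as np, cv2
from workcell import readout, viewer
def ray(cam,uv,z,info=None):
    c=info or viewer.camera_info(cam); P=np.array(c["pose"]); d=P[:3,:3]@np.linalg.solve(c["K"],[uv[0],uv[1],1.])
    o=P[:3,3]; return o+d*(z-o[2])/d[2]
def proj(cam,p,info=None):
    c=info or viewer.camera_info(cam); P=np.array(c["pose"]); q=c["K"]@(P[:3,:3].T@(np.array(p)-P[:3,3])); return q[:2]/q[2]
def crop(img,x0,y0,x1,y1,s,name):
    cv2.imwrite("pics/"+name,cv2.resize(img[y0:y1,x0:x1],None,fx=s,fy=s,interpolation=cv2.INTER_CUBIC))
def yaw(q):
    from scipy.spatial.transform import Rotation as R
    M=R.from_quat([q[1],q[2],q[3],q[0]]).as_matrix(); return np.degrees(np.arctan2(M[1,1],M[0,1])) # jaw axis direction
E
python3 - <<'E'
from h import *
t=cv2.imread("pics/top0.png")
crop(t,300,160,440,230,5,"t_h.png"); crop(t,100,190,240,280,5,"t_k.png")
for uv,z in (((345,203),.0505),((389,206),.0505),((190,229),.077),((153,241),.09),((257,287),.015),((313,189),.075),((424,196),.075)):
    print(uv,ray("top",uv,z).round(4))
print(yaw(readout.state()["tcp_rot"]))
E
```

```text
(345, 203) [ 0.6006 -0.2237  0.0505]
(389, 206) [ 0.5962 -0.3428  0.0505]
(190, 229) [0.514  0.1843 0.077 ]
(153, 241) [0.4787 0.2749 0.09  ]
(257, 287) [0.3699 0.0062 0.015 ]
(313, 189) [ 0.6311 -0.1345  0.075 ]
(424, 196) [ 0.6218 -0.4302  0.075 ]
68.87065170553093
```

View pics/t_h.png

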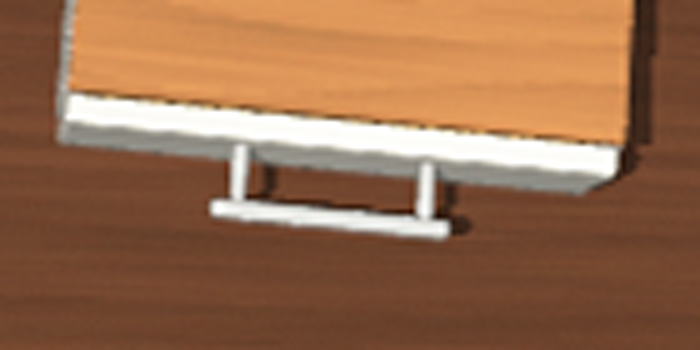

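View pics/t_k.png

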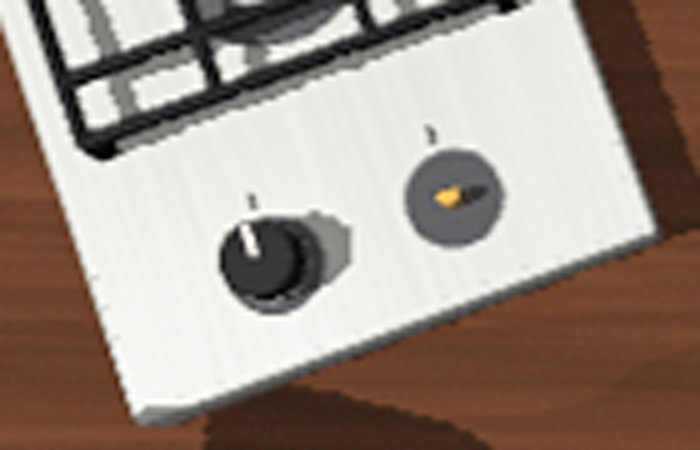

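```bash
python3 - <<'E'
from h import *
f=lambda x,y:(300+x/5-.4,160+y/5-.4)
a=ray("top",f(212,206),.048);b=ray("top",f(449,229),.048);print(a,b,(a+b)/2,np.linalg.norm(a-b))
d=a-b;print("drawer x yaw",np.degrees(np.arctan2(-d[0],d[1])))
# box edge
c=ray("top",f(72,93),.075);e=ray("top",f(622,146),.075);d=c-e;print("edge yaw",np.degrees(np.arctan2(-d[0],d[1])),np.linalg.norm(d),c,e)
s=cv2.imread("pics/side0.png");crop(s,330,180,510,290,4,"s_h.png");crop(s,170,130,270,210,7,"s_k.png")
print([proj("side",p) for p in (a,b)])
g=lambda x,y:(100+x/5-.4,190+y/5-.4)
for nm,p,q,z in (("ptr",g(243,226),g(254,255),.097),("tick1",g(252,202),g(271,262),.055),("hobedge",g(655,238),g(135,420),.055),("hobside",g(655,238),g(575,5),.055)):
    A=ray("top",p,z);B=ray("top",q,z);d=A-B;print(nm,A,B,np.degrees(np.arctan2(d[1],d[0])),np.linalg.norm(d))
print("disc",ray("top",g(454,197),.055+.002),ray("top",g(447,197),.077))
E
```

```text
[ 0.60680544 -0.21597192  0.048     ] [ 0.59831694 -0.34450579  0.048     ] [ 0.60256119 -0.28023885  0.048     ] 0.12881385392204145
drawer x yaw -3.778381058547704
edge yaw -3.7312118122604394 0.29448013105100884 [ 0.66051224 -0.1366547   0.075     ] [ 0.64134867 -0.43051063  0.075     ]
[array([349.08216107, 234.52182061]), array([387.81065498, 262.13223378])]
ptr [0.49351539 0.28649938 0.097     ] [0.47886208 0.27989484 0.097     ] 24.26202316961079 0.016072936571724584
tick1 [0.5106196  0.29321361 0.055     ] [0.47916511 0.28106962 0.055     ] 21.1106466427214 0.033717381784470576
hobedge [0.4980983  0.07968712 0.055     ] [0.39456147 0.34604858 0.055     ] -68.75849770204731 0.2857766661261914
hobside [0.4980983  0.07968712 0.055     ] [0.62225378 0.12799147 0.055     ] -158.7408113502067 0.13322121718929436
disc [0.51637259 0.18658078 0.057     ] [0.51394984 0.18691832 0.077     ]
```

View pics/s_h.png

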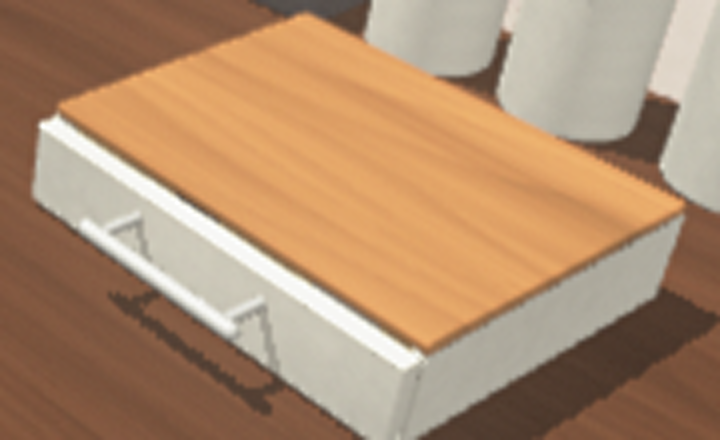

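View pics/s_k.png

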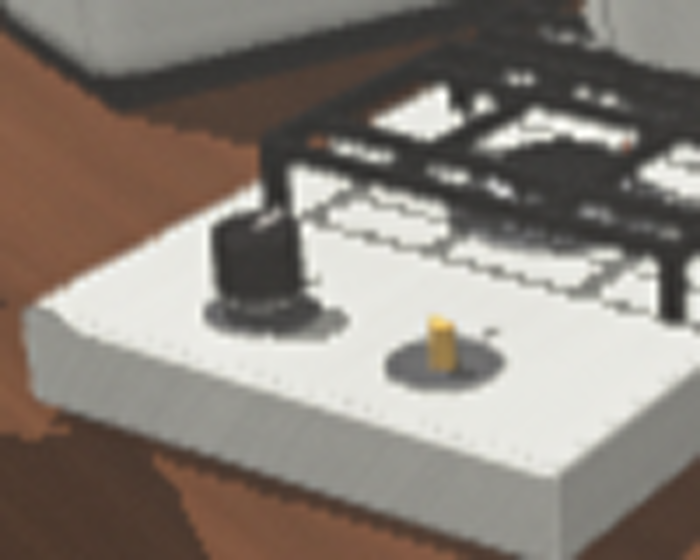

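```bash
python3 -m pendant '[[0.047,-0.108,0,-0.79,1],[0.047,-0.108,0,-0.79,1],[0.047,-0.108,0,-0.79,1],[0.047,-0.108,0,-0.79,1],[0.047,-0.108,0,-0.79,0.6],[0.047,-0.108,0,-0.79,0.6],[0.047,-0.108,0,-0.79,0.6],[0.047,-0.108,0,-0.79,0.4]]'
```

```text
clock: 1.15
tcp_pos: [0.4137, 0.1491, 0.2226]
tcp_rot: [0.0, 0.481, 0.877, 0.0]
contact_force: [1.6, 0.8, 1.0]
finger_gap: 0.0549
```

```bash
python3 -m pendant '[[0.047,-0.108,0,-0.79,0.4],[0.047,-0.108,0,-0.79,0.4],[0.047,-0.108,-0.02,-0.79,0.32],[0.047,-0.108,-0.02,-0.79,0.32],[0.047,-0.108,-0.04,-0.79,0.32],[0.047,-0.108,-0.04,-0.79,0.32],[0.047,-0.108,-0.04,-0.79,0.32],[0.047,-0.108,0,-0.79,0.32]]'; python3 - <<'E'
from h import *
s=readout.state();print(s["tcp_pos"],yaw(s["tcp_rot"]))
I=viewer.camera_info("wrist");cv2.imwrite("pics/w1.png",viewer.grab_frame("wrist")[:,:,::-1])
print(proj("wrist",(0.602,-0.280,.045),I),proj("wrist",(0.6068,-0.216,.045),I),proj("wrist",(0.5983,-0.3445,.045),I))
E
```

```text
clock: 2.15
tcp_pos: [0.6012, -0.2819, 0.1403]
tcp_rot: [-0.001, 0.729, 0.684, -0.001]
contact_force: [0.8, 1.5, 1.2]
finger_gap: 0.028
[ 0.60122078 -0.28186687  0.14033523] -3.6444616956391633
[283.30968931 210.99389245] [284.49555522 131.61894838] [283.54684626 280.46444824]
```

View pics/w1.png

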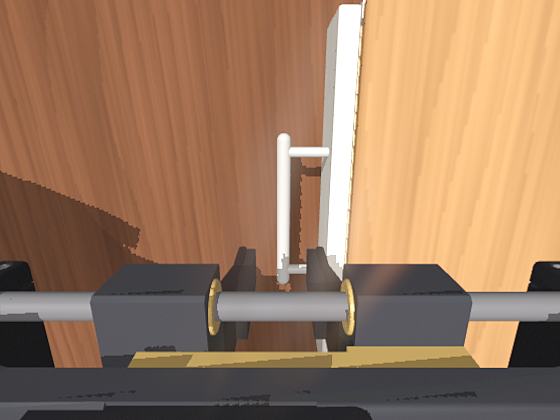

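The bar runs from (283,135) to (283,283), which matches the prediction, and the fingers straddle it. I descend and grip.

```bash
python3 -m pendant '[[0.002,0,-0.09,0,0.32],[0,0,-0.09,0,0.32],[0,0,-0.046,0,0.32],[0,0,0,0,0],[0,0,0,0,0],[0,0,0,0,0]]' 25
```

```text
clock: 2.95
tcp_pos: [0.6031, -0.2816, 0.0316]
tcp_rot: [0.001, 0.729, 0.685, 0.001]
contact_force: [-2.4, 0.6, 5.3]
finger_gap: 0.0102
```

```bash
python3 -m pendant '[[-0.03,0.002,0,0,0],[-0.05,0.0032,0,0,0],[-0.06,0.004,0,0,0],[-0.06,0.004,0,0,0],[-0.06,0.004,0,0,0],[-0.03,0.002,0,0,0],[-0.008,0,0,0,0],[-0.006,0,0,0,0]]'
```

```text
clock: 3.95
tcp_pos: [0.4534, -0.2714, 0.0316]
tcp_rot: [0.003, 0.728, 0.685, 0.002]
contact_force: [12.8, 1.1, -6.6]
finger_gap: 0.0101
```

```bash
python3 -m pendant '[[0,0,0,0,0],[0,0,0,0,0],[0.004,0,0,0,0],[0,0,0,0,0.32],[0,0,0,0,0.32],[0,0,0.1,0,0.32],[0,0,0.12,0,0.5],[-0.06,0,0.12,0,1]]'; python3 - <<'E'
from h import *
s=readout.state();print(s["tcp_pos"],yaw(s["tcp_rot"]),s["q"])
I=viewer.camera_info("wrist");cv2.imwrite("pics/w2.png",viewer.grab_frame("wrist")[:,:,::-1])
t=viewer.grab_frame("top")[:,:,::-1];cv2.imwrite("pics/top2.png",t); crop(t,300,160,440,260,5,"t2.png")
E
```

```text
clock: 4.95
tcp_pos: [0.4251, -0.2713, 0.1976]
tcp_rot: [0.001, 0.728, 0.685, -0.0]
contact_force: [1.0, -0.1, 1.6]
finger_gap: 0.0404
[ 0.42506094 -0.271322    0.19756823] -3.480160771938654 [-0.33551048  0.07859243  0.86335504  1.84720728 -0.06188833  1.24269682
  0.48547536]
```

View pics/w2.png

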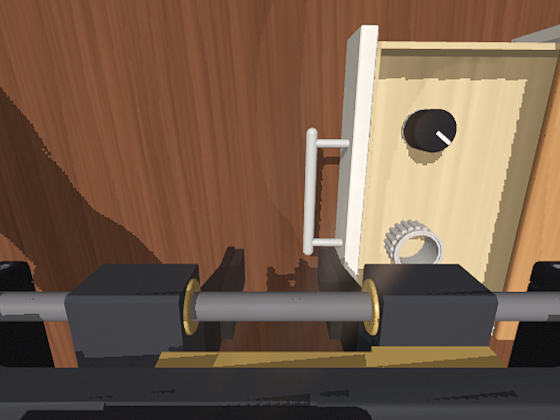

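View pics/t2.png

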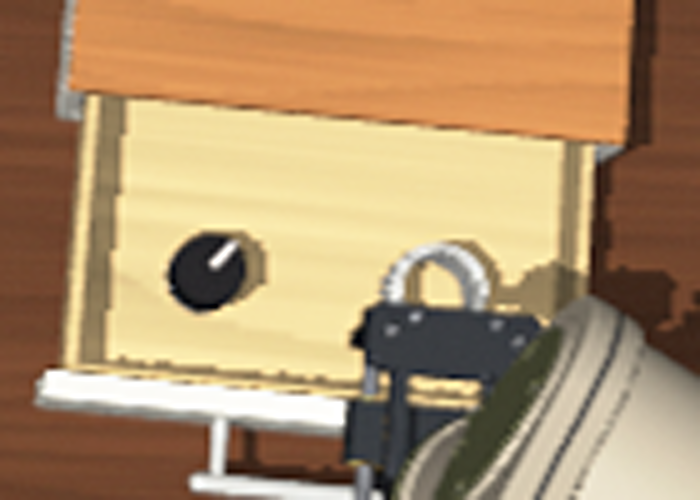

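The knob is on the left of the drawer, at (432,130) in the wrist view, and the cutter is at (415,245). I measure the knob precisely.

```bash
python3 - <<'E'
from h import *
I=viewer.camera_info("wrist")
w=cv2.imread("pics/w2.png");crop(w,390,95,470,170,9,"w2k.png")
t=cv2.imread("pics/top2.png");crop(t,325,195,360,230,16,"t2k.png")
for nm,im,(x0,y0,x1,y1) in (("wrist",w,(395,100,465,165)),("top",t,(328,200,358,228))):
    g=cv2.cvtColor(im,cv2.COLOR_BGR2GRAY)
    sub=im[y0:y1,x0:x1].max(axis=2)
    m=(sub<75).astype(np.uint8); n,l,s,c=cv2.connectedComponentsWithStats(m);k=1+s[1:,4].argmax();print(nm,s[k],c[k]+[x0,y0])
    wm=((im[y0:y1,x0:x1].min(axis=2)>185)).astype(np.uint8); ys,xs=np.nonzero(wm); print("white",xs.mean()+x0 if len(xs) else None,ys.mean()+y0,len(xs),xs.min()+x0,xs.max()+x0,ys.min()+y0,ys.max()+y0)
E
```

```text
wrist [   9    9   52   43 1715] [429.21341108 129.28571429]
white 442.15492957746477 136.5211267605634 71 413 450 108 146
top [  6   7  15  15 158] [340.70253165 214.42405063]
white 344.0 210.5 8 342 346 209 212
```

View pics/w2k.png

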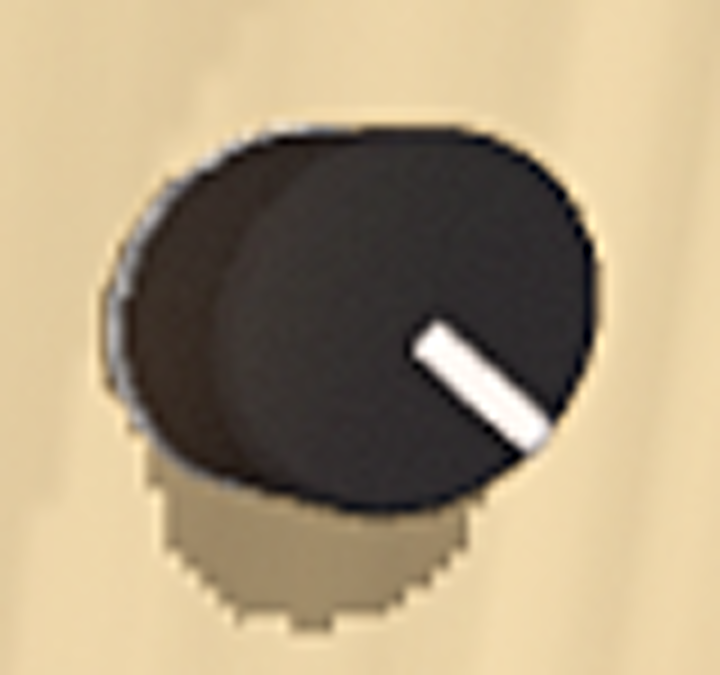

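View pics/t2k.png

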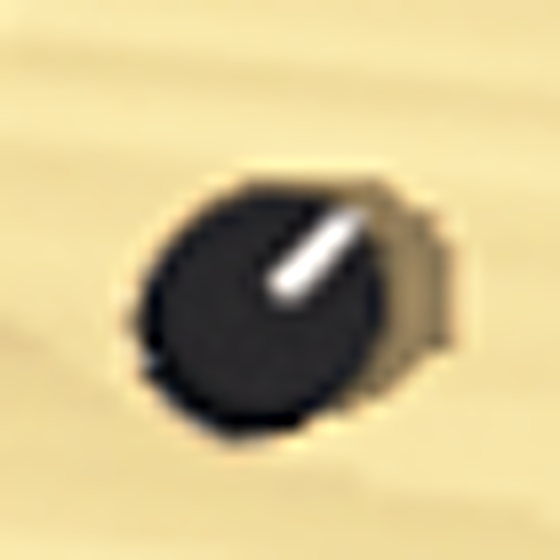

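```bash
python3 - <<'E'
from h import *
I=viewer.camera_info("wrist")
f=lambda x,y:(390+x/9-.44,95+y/9-.44); g=lambda x,y:(325+x/16-.47,195+y/16-.47)
c=ray("wrist",f(406,320),.051,I);a=ray("wrist",f(428,338),.051,I);b=ray("wrist",f(542,441),.051,I)
print(c,"line",np.degrees(np.arctan2(*(b-a)[1::-1])),"c->end",np.degrees(np.arctan2(*(b-c)[1::-1])),np.linalg.norm(b-c))
c=ray("top",g(264,307),.051);a=ray("top",g(283,287),.051);b=ray("top",g(355,212),.051)
print(c,"line",np.degrees(np.arctan2(*(b-a)[1::-1])),"c->end",np.degrees(np.arctan2(*(b-c)[1::-1])),np.linalg.norm(b-c))
E
```

```text
[ 0.57334973 -0.21935026  0.051     ] line -41.62181320385664 c->end -41.24605317336273 0.020443220495449874
[ 0.570919   -0.21319513  0.051     ] line -42.44305573254077 c->end -42.38181567994088 0.02254784267192959
```

```bash
python3 -m pendant '[[0.1,0.037,0,0,0.7],[0.1,0.037,-0.03,0,0.7],[0.094,0.036,-0.05,0,0.7],[0,0,-0.05,0,0.7],[0,0,0,0,0.7]]'; python3 - <<'E'
from h import *
s=readout.state();print(s["tcp_pos"],yaw(s["tcp_rot"]),s["q"])
I=viewer.camera_info("wrist");w=viewer.grab_frame("wrist")[:,:,::-1];cv2.imwrite("pics/w3.png",w)
import json;json.dump({k:np.array(v).tolist() for k,v in I.items()},open("w3.json","w"))
print(proj("wrist",(.572,-.216,.051),I))
E
```

```text
clock: 5.68
tcp_pos: [0.5699, -0.2161, 0.1281]
tcp_rot: [-0.002, 0.729, 0.685, -0.002]
contact_force: [-0.3, 0.3, 0.2]
finger_gap: 0.0604
[ 0.56992545 -0.21613596  0.12813172] -3.55797143133826 [-0.30477059  0.45172923  0.76640799  1.65097242 -0.33184992  1.17903442
  0.47910382]
[285.34695284 219.78410193]
```

View pics/w3.png

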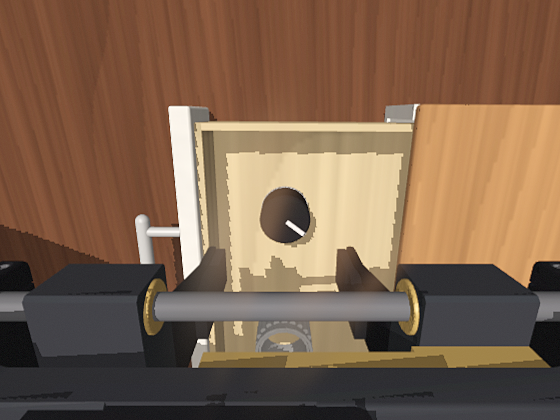

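```bash
python3 - <<'E'
from h import *
w=cv2.imread("pics/w3.png");crop(w,250,175,330,255,8,"w3k.png")
E
```

```text
(no output)
```

View pics/w3k.png

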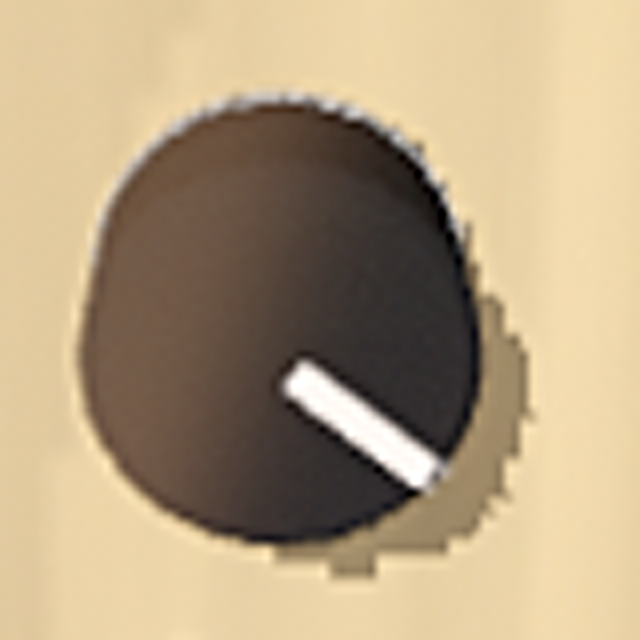

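```bash
python3 - <<'E'
from h import *
import json;I={k:np.array(v) for k,v in json.load(open("w3.json")).items()}
f=lambda x,y:(250+x/8-.44,175+y/8-.44)
c=ray("wrist",f(280,352),.051,I);a=ray("wrist",f(293,373),.051,I);b=ray("wrist",f(433,474),.051,I)
print(c,"line",np.degrees(np.arctan2(*(b-a)[1::-1])),"c->end",np.degrees(np.arctan2(*(b-c)[1::-1])),np.linalg.norm(b-c))
l,r,bt=[ray("wrist",f(*p),.051,I) for p in((80,352),(480,352),(280,545))];print(np.linalg.norm(l-r),np.linalg.norm(bt-c))
E
```

```text
[ 0.57144616 -0.21496084  0.051     ] line -40.650005170173635 c->end -43.403139120384004 0.019731053066051163
0.03890133206629976 0.0202338165845858
```

```bash
python3 -m pendant '[[0.003,0.002,-0.08,0,0.7],[0,0,-0.08,0,0.7],[0,0,-0.046,0,0.7],[0,0,0,0,0.7],[0,0,0,0,0],[0,0,0,0,0],[0,0,0,0,0],[0,0,0,0,0]]' 35
```

```text
clock: 6.72
tcp_pos: [0.5734, -0.2155, 0.0285]
tcp_rot: [0.0, 0.729, 0.685, 0.0]
contact_force: [-0.8, 0.4, 6.7]
finger_gap: 0.0388
```

```bash
python3 -m pendant '[[0,0,0.03,0,0],[0,0,0.08,0,0],[0,0,0.1,0,0],[0,0,0.08,0,0],[0,0,0,0,0]]'; python3 - <<'E'
from h import *
s=readout.state();print(s["tcp_pos"],yaw(s["tcp_rot"]),s["q"],s["contact_force"])
w=viewer.grab_frame("wrist")[:,:,::-1];cv2.imwrite("pics/w4.png",w)
t=viewer.grab_frame("top")[:,:,::-1];cv2.imwrite("pics/top4.png",t)
E
```

```text
clock: 7.35
tcp_pos: [0.5743, -0.2163, 0.1764]
tcp_rot: [0.002, 0.729, 0.685, 0.002]
contact_force: [-0.1, 0.2, -2.9]
finger_gap: 0.0393
[ 0.57429852 -0.21631356  0.17642268] -3.572115360833358 [-0.3245026   0.4087284   0.79184402  1.59619811 -0.30341302  1.25800257
  0.4563984 ] [-0.08544544  0.23225156 -2.88101351]
```

View pics/w4.png

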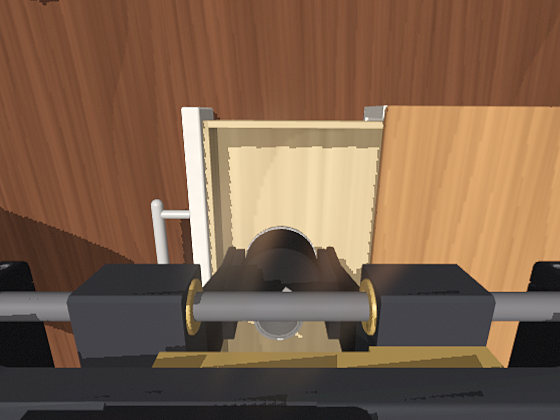

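View pics/top4.png

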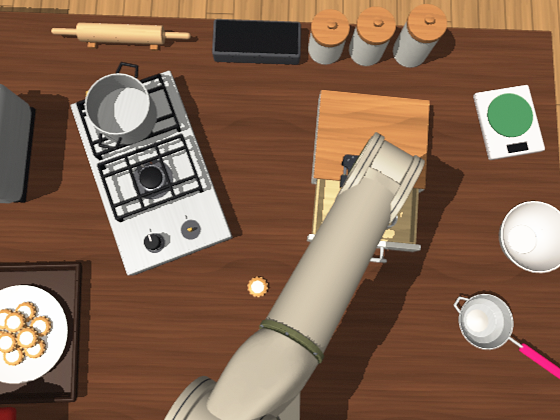

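The knob is gripped, with its top at (281,240), and the drawer is still out. I carry it over towards the hob while turning it about +63°.

```bash
python3 -m pendant '[[-0.003,0.069,0,1,0],[-0.003,0.069,0,1,0],[-0.003,0.069,0,1,0],[-0.003,0.069,0,1,0],[-0.003,0.069,0,1,0],[-0.003,0.069,0,1,0],[-0.003,0.069,0,1,0],[-0.003,0.069,0,1,0]]' && python3 -m pendant '[[-0.003,0.069,0,1,0],[-0.003,0.069,0,1,0],[-0.003,0.069,0,1,0],[0,0,0,0,0],[0,0,0,0,0]]'; python3 - <<'E'
from h import *
s=readout.state();print(s["tcp_pos"],yaw(s["tcp_rot"]),s["q"],s["contact_force"])
I=viewer.camera_info("wrist")
w=viewer.grab_frame("wrist")[:,:,::-1];cv2.imwrite("pics/w5.png",w)
import json;json.dump({k:np.array(v).tolist() for k,v in I.items()},open("w5.json","w"))
print(proj("wrist",(.515,.1865,.077),I),proj("wrist",(.515,.1865,.055),I))
E
```

```text
clock: 8.45
tcp_pos: [0.5603, 0.0623, 0.1718]
tcp_rot: [-0.0, 0.402, 0.916, -0.0]
contact_force: [-0.3, -0.3, -0.4]
finger_gap: 0.0393
clock: 9.07
tcp_pos: [0.5564, 0.1642, 0.1723]
tcp_rot: [0.0, 0.263, 0.965, -0.0]
contact_force: [-0.5, -0.3, -1.2]
finger_gap: 0.039
[0.55638957 0.1642106  0.17234471] 59.527104144898104 [-0.75618673  0.27810586  0.46623085  1.67436674 -0.1312666   1.22051544
  0.77874063] [-0.4843192  -0.27118533 -1.19231998]
[279.61529112 158.01042991] [279.68891449 154.52664016]
```

View pics/w5.png

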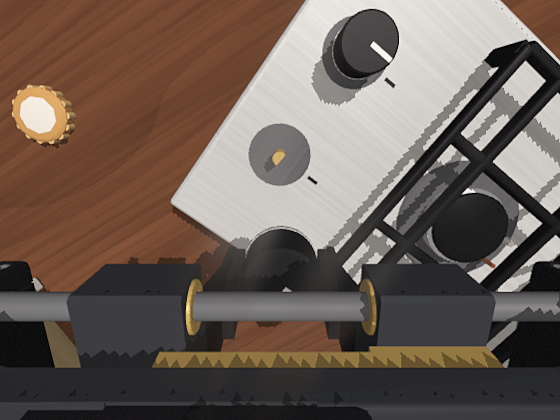

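```bash
python3 - <<'E'
from h import *
w=cv2.imread("pics/w5.png");crop(w,240,115,330,195,8,"w5k.png");crop(w,225,205,345,300,6,"w5h.png")
E
```

```text
(no output)
```

View pics/w5k.png

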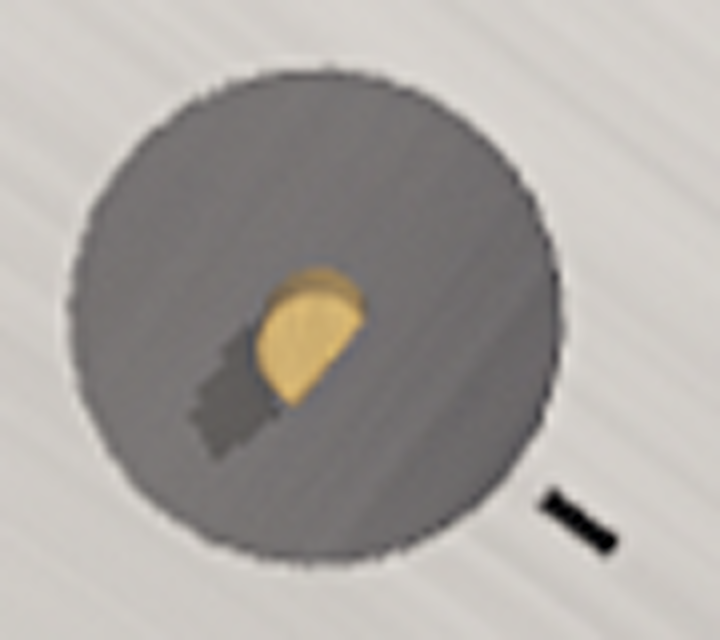

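View pics/w5h.png

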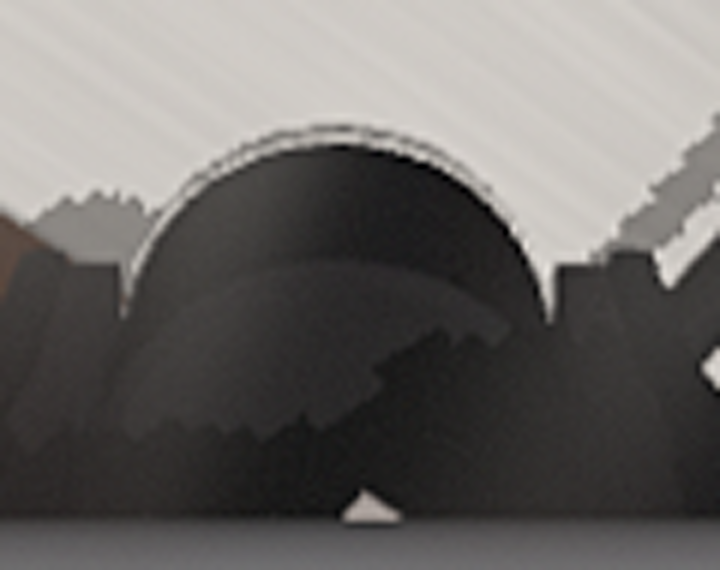

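```bash
python3 - <<'E'
from h import *
import json;I={k:np.array(v) for k,v in json.load(open("w5.json")).items()}
f=lambda x,y:(240+x/8-.44,115+y/8-.44); g=lambda x,y:(225+x/6-.42,205+y/6-.42)
R=lambda p,z:ray("wrist",p,z,I)
ang=lambda d:np.degrees(np.arctan2(d[1],d[0]))
for z in(.055,.057):
  dc=R(f(315,316.5),z);tk=R(f(580,521),z);print("disc",dc,"tickdir",ang(tk-dc),"tickline",ang(R(f(610,545),z)-R(f(550,497),z)))
a=R(f(365,318),.077);b=R(f(293,405),.077);d=a-b
fl=ang(d);n=np.array([np.sin(np.radians(fl)),-np.cos(np.radians(fl)),0]);m=(a+b)/2
if n[0]<0:n=-n
print("chord",np.linalg.norm(d),"normal",ang(n),"axis",m-.002*n, "arc", R(f(258,345),.077))
t=np.array([.55639,.16421]);yw=np.radians(59.53)
p=np.array([-np.sin(yw),np.cos(yw)]);j=np.array([np.cos(yw),np.sin(yw)])
for z in(.1595,.161):
  r=R(g(340,130),z)[:2]-t; print("rim far rel: perp",r@p,"jaw",r@j)
r=R(g(340,266),.195)[:2]-t; print("top rim far perp",r@p)
# other knob pointer
print("other ptr",ang(R((392,61),.097)-R((373,45),.097)))
E
```

```text
disc [0.51437663 0.18611747 0.055     ] tickdir 22.088545262392543 tickline 21.110003835635283
disc [0.51416927 0.18625108 0.057     ] tickdir 22.088545262392504 tickline 21.110003835635595
chord 0.011177935919364385 normal 19.87710172561076 axis [0.51474038 0.18582957 0.077     ] arc [0.51164884 0.18130279 0.077     ]
rim far rel: perp 0.01922092201467892 jaw -0.0006162054651877914
rim far rel: perp 0.019758792541966018 jaw -0.0006197518401888515
top rim far perp 0.020740949036942485
other ptr 23.999141221435874
```

Wrist and top views agree: the shaft is at about (0.5147, 0.186) with its flat at about 21°. I move over it and look again from just above.

```bash
python3 -m pendant '[[-0.042,0.022,0,0,0],[-0.041,0.022,0,0,0],[0,0,-0.06,0,0],[0,0,-0.06,0,0],[0,0,-0.016,0,0],[0,0,0,0,0],[0,0,0,0,0]]'; python3 - <<'E'
from h import *
s=readout.state();print(s["tcp_pos"],yaw(s["tcp_rot"]),s["contact_force"])
I=viewer.camera_info("wrist")
w=viewer.grab_frame("wrist")[:,:,::-1];cv2.imwrite("pics/w6.png",w)
t=viewer.grab_frame("side")[:,:,::-1];cv2.imwrite("pics/s6.png",t);crop(t,170,90,290,190,6,"s6c.png")
print("shaft tip/side",proj("side",(.5147,.186,.077)))
E
```

```text
clock: 10.0
tcp_pos: [0.5157, 0.1862, 0.1057]
tcp_rot: [0.001, 0.263, 0.965, 0.001]
contact_force: [0.0, -0.5, -0.5]
finger_gap: 0.0392
[0.51568246 0.1861554  0.10569275] 59.44721151704257 [ 0.00483816 -0.51805684 -0.53300691]
shaft tip/side [231.66829868 175.27144429]
```

View pics/w6.png

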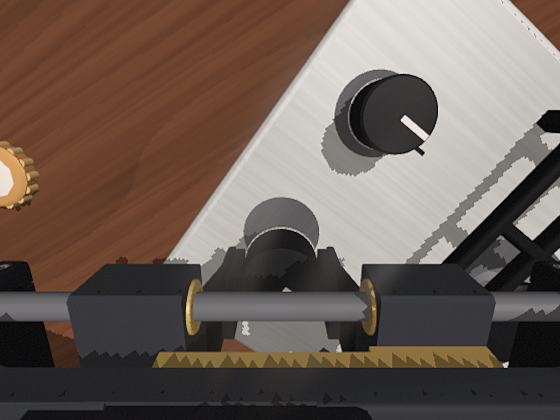

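View pics/s6c.png

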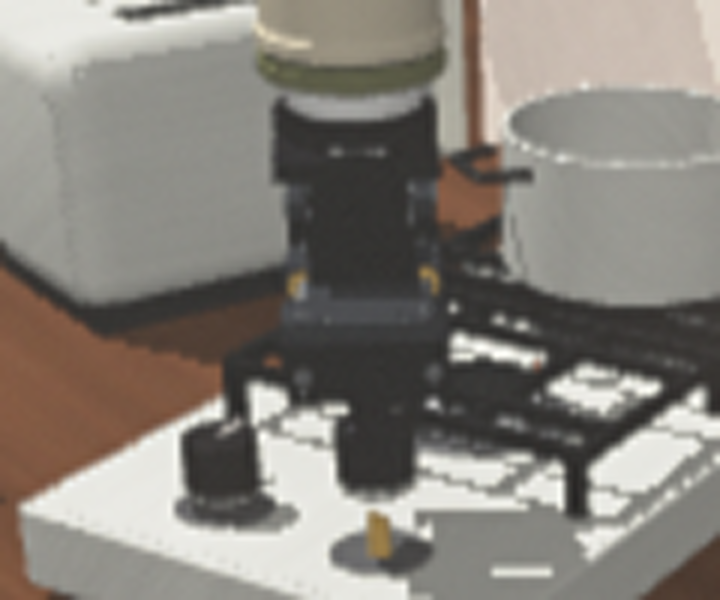

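```bash
python3 -m pendant '[[-0.0016,0,-0.016,0,0],[0,0,-0.016,0,0],[0,0,-0.006,0,0],[0,0,0,0,0]]'; python3 - <<'E'
from h import *
s=readout.state();print(s["tcp_pos"],s["contact_force"],s["ft_torque"])
I=viewer.camera_info("wrist")
w=viewer.grab_frame("wrist")[:,:,::-1];crop(w,220,180,340,300,6,"w7.png")
t=viewer.grab_frame("side")[:,:,::-1];crop(t,190,130,270,200,9,"s7c.png")
E
```

```text
clock: 10.6
tcp_pos: [0.5141, 0.1862, 0.0856]
tcp_rot: [-0.0, 0.263, 0.965, 0.0]
contact_force: [-2.0, -0.4, 4.5]
finger_gap: 0.0389
[0.51411006 0.18616076 0.08559361] [-2.02077904 -0.38546624  4.53484869] [-0.04142936  0.3479757  -0.01384236]
```

View pics/s7c.png

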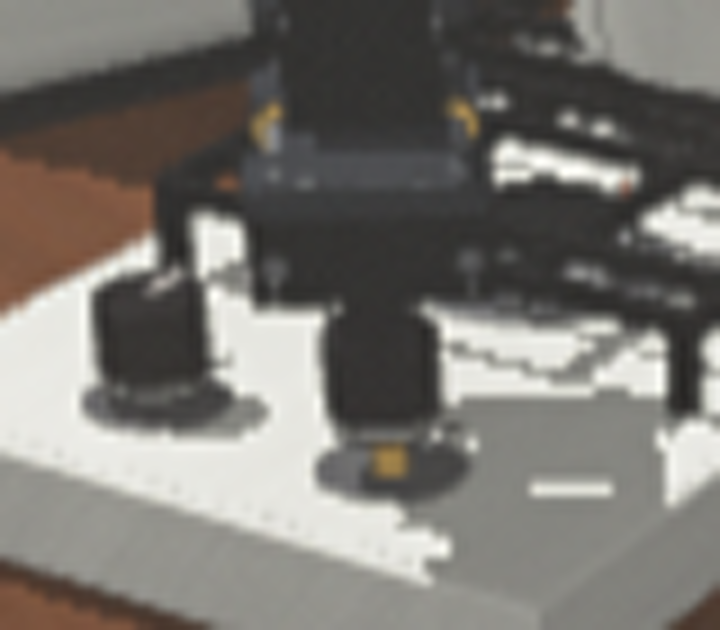

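View pics/w7.png

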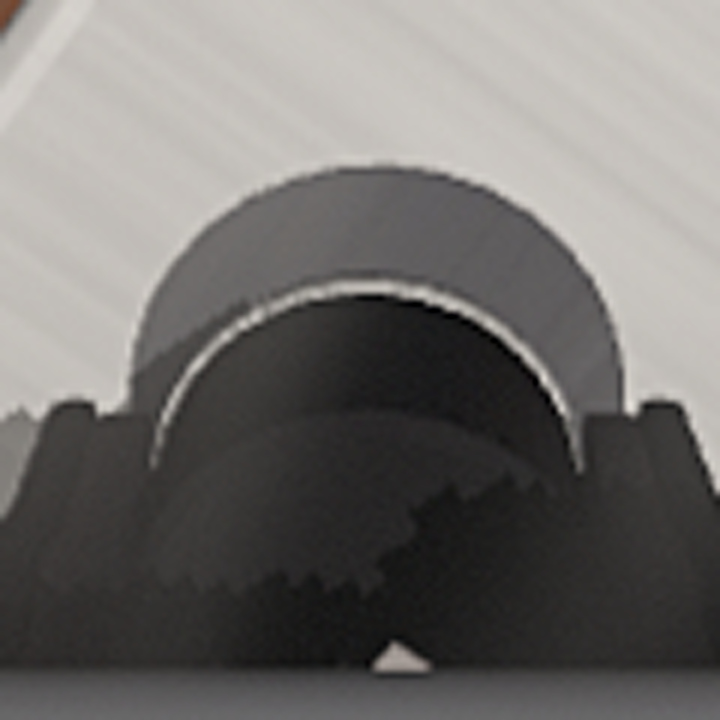

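```bash
python3 - <<'E'
from h import *
I=viewer.camera_info("wrist");R=lambda p,z:ray("wrist",p,z,I)
s=readout.state();t=s["tcp_pos"][:2];yw=np.radians(59.5)
p=np.array([-np.sin(yw),np.cos(yw)]);j=np.array([np.cos(yw),np.sin(yw)])
f=lambda x,y:(220+x/6-.42,180+y/6-.42)
def rel(q,z): r=R(q,z)[:2]-t; return (1e3*np.array([r@j,r@p])).round(2)
zb=s["tcp_pos"][2]-.0115
print("knob L,R,far",rel(f(152,470),zb),rel(f(580,470),zb),rel(f(367,281),zb), rel(f(367,281),.077))
print("disc L,R,far",rel(f(128,385),.056),rel(f(624,385),.056),rel(f(376,165),.056))
# side: knob bottom edge and disc
for nm,x,y,z in(("knobL",322,400,.085),("knobR",440,400,.085),("discL",316,468,.056),("discR",470,468,.056)):
    print(nm,ray("side",(190+x/9-.44,130+y/9-.44),z))
q0=np.array(viewer.camera_info("side")["pose"])[:3,0]
print([ray("side",(190+x/9-.44,130+y/9-.44),z)@q0 for x,y,z in((381,400,.085),(393,468,.056))], proj("side",(*t,.085)),proj("side",(*t,.056)))
E
```

```text
knob L,R,far [-21.84   0.03] [19.97  0.02] [-0.84 19.61] [-0.85 20.59]
disc L,R,far [-26.27   1.31] [26.56  1.3 ] [ 0.1  25.72]
knobL [0.495776   0.19030149 0.085     ]
knobR [0.52738147 0.16750547 0.085     ]
discL [0.49642882 0.19848066 0.056     ]
discR [0.53836936 0.16810461 0.056     ]
[np.float64(0.2928477818915812), np.float64(0.2940846287113698)] [231.34757401 172.91526   ] [231.81356272 181.50289743]
```

```bash
python3 -m pendant '[[0,0,0.012,0,0],[0.002,0.001,0,0,0],[0,0,-0.01,0,0],[0,0,-0.005,0,0],[0,0,0,0,0]]'; python3 - <<'E'
from h import *
s=readout.state();print(s["tcp_pos"],s["contact_force"],s["ft_torque"])
E
```

```text
clock: 11.32
tcp_pos: [0.5151, 0.1866, 0.0836]
tcp_rot: [0.0, 0.263, 0.965, -0.0]
contact_force: [2.0, -0.4, -2.7]
finger_gap: 0.0395
[0.51509803 0.18660695 0.08360734] [ 2.04894705 -0.41312102 -2.72578802] [ 0.19173197 -0.45795302  0.04406914]
```

```bash
python3 -m pendant '[[0,0,-0.006,0,0],[0,0,-0.006,0,0],[0,0,0,0,0]]'; python3 - <<'E'
from h import *
s=readout.state();print(s["tcp_pos"],s["contact_force"],s["ft_torque"])
w=viewer.grab_frame("wrist")[:,:,::-1];crop(w,220,180,340,300,6,"w8.png")
t=viewer.grab_frame("side")[:,:,::-1];crop(t,190,130,270,200,9,"s8c.png")
E
```

```text
clock: 11.7
tcp_pos: [0.5151, 0.1866, 0.0777]
tcp_rot: [0.0, 0.263, 0.965, 0.0]
contact_force: [2.6, 1.1, -2.6]
finger_gap: 0.039
[0.51511091 0.18662644 0.07774195] [ 2.56471741  1.13105367 -2.5600341 ] [ 0.2254511  -0.58316577  0.03589372]
```

View pics/s8c.png

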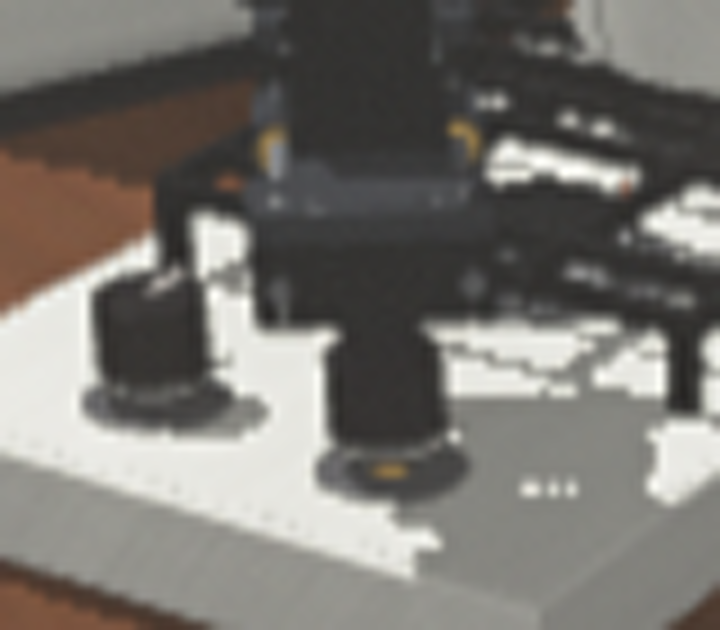

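View pics/w8.png

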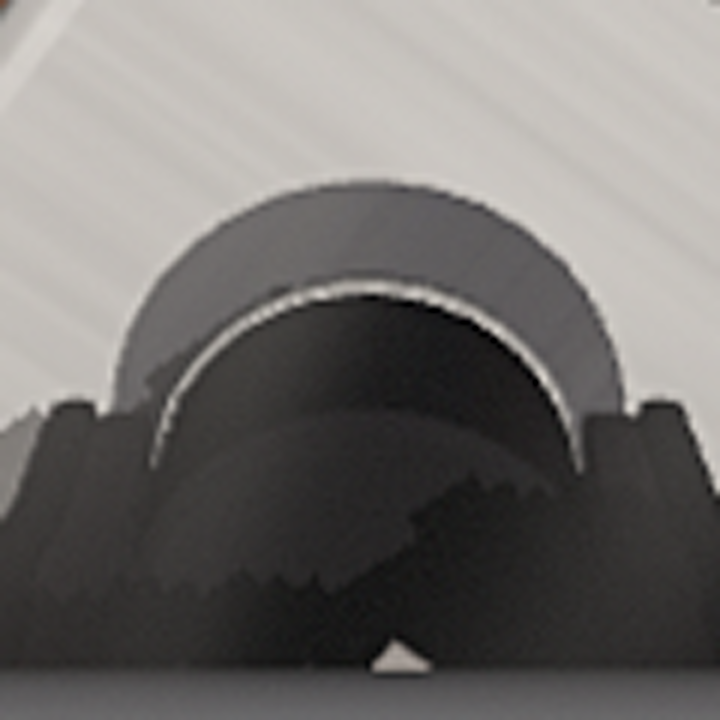

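The shaft enters the bore freely, and the knob keeps its place in the grip. I push home and press.

```bash
python3 -m pendant '[[0.0005,0,-0.006,0,0],[0,0,0,0,0]]' 45;  python3 -m pendant '[[0,0,-0.006,0,0],[0,0,0,0,0]]';python3 -m pendant '[[0,0,-0.006,0,0],[0,0,0,0,0]]'
```

```text
clock: 12.05
tcp_pos: [0.5152, 0.1866, 0.0747]
tcp_rot: [-0.0, 0.263, 0.965, -0.0]
contact_force: [1.5, -0.2, -3.1]
finger_gap: 0.0392
clock: 12.3
tcp_pos: [0.5153, 0.1866, 0.0721]
tcp_rot: [-0.0, 0.263, 0.965, 0.0]
contact_force: [-0.4, 0.5, 3.8]
finger_gap: 0.039
clock: 12.55
tcp_pos: [0.5153, 0.1866, 0.0693]
tcp_rot: [-0.0, 0.263, 0.965, 0.0]
contact_force: [-0.8, -1.0, 6.2]
finger_gap: 0.0392
```

```bash
python3 -m pendant '[[0,0,-0.003,0,0],[0,0,0,0,0]]';python3 -m pendant '[[0,0,-0.003,0,0],[0,0,0,0,0]]'; python3 - <<'E'
from h import *
s=readout.state();print(s["tcp_pos"],s["contact_force"],s["ft_torque"])
w=viewer.grab_frame("wrist")[:,:,::-1];cv2.imwrite("pics/w9f.png",w);crop(w,220,180,340,300,6,"w9.png")
t=viewer.grab_frame("side")[:,:,::-1];crop(t,190,130,270,200,9,"s9c.png")
t=viewer.grab_frame("top")[:,:,::-1];cv2.imwrite("pics/top9.png",t)
E
```

```text
clock: 12.8
tcp_pos: [0.5154, 0.1866, 0.0683]
tcp_rot: [-0.0, 0.263, 0.965, 0.0]
contact_force: [-3.6, -2.1, 10.5]
finger_gap: 0.0392
clock: 13.05
tcp_pos: [0.5156, 0.1867, 0.0681]
tcp_rot: [-0.0, 0.263, 0.965, 0.001]
contact_force: [-9.4, -4.0, 25.3]
finger_gap: 0.039
[0.51561391 0.18665573 0.06809939] [-9.43184973 -3.96405849 25.29789974] [-0.84982839  2.10808629 -0.01805345]
```

View pics/s9c.png

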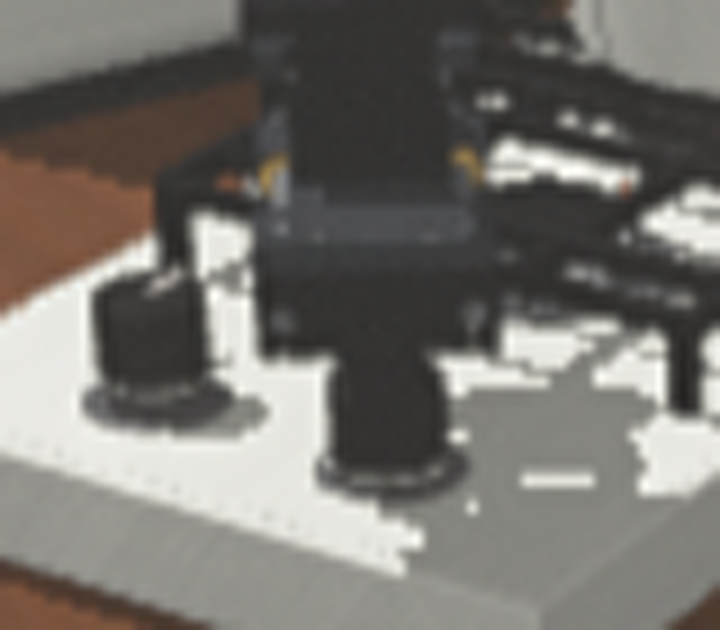

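View pics/w9f.png

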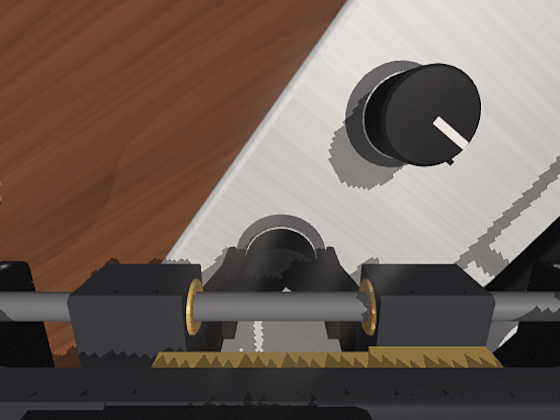

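View pics/top9.png

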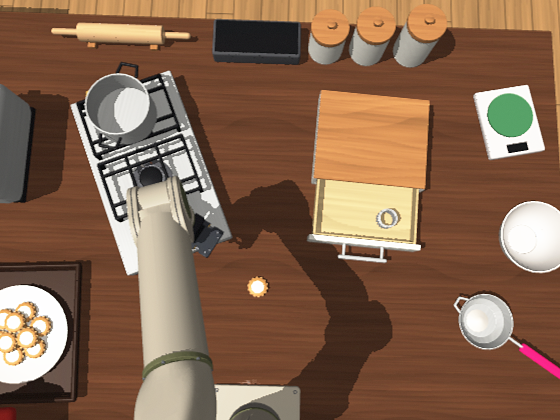

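```bash
python3 -m pendant '[[0,0,0.002,0,0],[0,0,0,0,0],[0,0,0,0,0],[0,0,0,0,0]]';python3 -m pendant '[[0,0,0,0,0],[0,0,0,0,0],[0,0,0,0,0],[0,0,0,0,0]]'; python3 - <<'E'
from h import *
s=readout.state();print(s["tcp_pos"],yaw(s["tcp_rot"]),s["contact_force"],s["q"])
t=cv2.imread("pics/top9.png")
f=[ray("top",u,.05) for u in((340,258),(386,261))];print("handle",sum(f)/2)
E
```

```text
clock: 13.7
tcp_pos: [0.5155, 0.1866, 0.0682]
tcp_rot: [-0.0, 0.263, 0.965, 0.0]
contact_force: [-4.6, -1.4, 15.2]
finger_gap: 0.0388
clock: 14.2
tcp_pos: [0.5155, 0.1866, 0.0682]
tcp_rot: [-0.0, 0.263, 0.965, 0.0]
contact_force: [-5.0, -1.9, 15.4]
finger_gap: 0.0388
[0.51547171 0.18659981 0.06821081] 59.45944546218206 [-5.00648281 -1.93366151 15.42540321] [-0.79573597  0.32006762  0.42646032  1.85950137 -0.15661424  0.99424184
  0.73501312]
handle [ 0.45012992 -0.27278006  0.05      ]
```

```bash
python3 -c "
from workcell import workorder, readout
workorder.job_done(); s=readout.state(); print(s['clock'],s['tcp_pos'],s['contact_force'],s['finger_gap'])"
```

```text
the job is handed in; nothing more can be done
the job is handed in; nothing more can be done
```

I pulled the drawer to its stop and took out the knob. I turned it about +63°, fitted it on the D-shaft and pressed it fully down. The job was handed in at 14.2 s with the gripper still holding it; no verdict was reported.

**Last checks:**
- **Drawer:** it travelled about 150 mm, and the handle was about 0.15 m out in the final top view. The cutter is still in the drawer.
- **Knob home:** the force rose at about the TCP height expected for home (0.0745 m). The hard stop came about 6 mm lower, at 0.068 m.
- **Holding force:** the wrist read a steady 15 N with the fingers closed to 38.8 mm on the knob.
- **Other knob:** its pointer still lines up with its tick mark, so it is off.
- **Biscuit:** unmoved in the top view.

**What went wrong or could not be checked:**
- The first fit attempt was about 1 mm off axis and caught on the shaft tip. The wrist and side views disagreed by about 1 mm on the shift needed. I lifted, moved by a value between the two, and the knob then slid on freely.
- The gripper hid the fitted pointer, so its angle (about 21°) comes from the measured turn and the knob sliding on freely.
- Pressing briefly read 25 N at the stop, so I eased off to 15 N. A sideways force of about 5 N remained.
- The script that handed in the job was also meant to print a last state reading, but only the hand-in message came back, so these figures are from just before hand-in.

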